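Open the polishing machine's hood past its hidden safety catch

TASK

The polishing machine's hood has popped ajar but its hidden safety catch still holds it. Reach under the raised front edge, feel for the catch's tongue and push it gently to the left (as seen from the robot), lift the hood while holding it aside, then swing the hood up steeply, past 65 degrees from level, so that it stays open by itself with the robot clear of it. Press on nothing with more than 25 N, do not fling the hood, and leave the other things on the bench where they are.

Things in the scene. Friction and masses are not known exactly. Their poses are not given: they have to be found in the camera images.
- machine: Fixed polishing machine, grey, 200 x 270 x 95 mm, green motor on its left side out to y = +240 mm. Its place and yaw vary. Origin: on the bench, 128 mm behind the front lip; own x runs from its front (towards the robot) to its rear, own y to its left as seen from the robot, z up. Its aluminium hood overhangs an open throat at the front, where a hidden sprung safety catch holds it.
- throat_floor (a point): Middle of the throat's floor, 24 mm above the bench, right below the hood's front edge. The throat is free space from this floor up to the hood, open to the front and sides, reaching 78 mm rearward from the hood's front edge to an upright wall. Only the catch stands in it.
- tongue_zone (a point): Middle of the zone in which the catch's tongue stands; fixed to the machine. The tongue is an upright steel paddle 4 mm thick, from 2 to 24 mm behind the lip's point and from 11 to 55 mm below the lip's lower edge (hood as found). Its place along the machine's y is NOT measured: anywhere from 35 mm right to 35 mm left of this point. Enter right of the zone and feel for it.
- catch_pin_zone (a point): Middle of the line, 44 mm behind the lip, on which the catch's upright pin stands (same y as the tongue). The lever turns on it: push the tongue LEFT (machine +y); it cannot go right. Spring: 2 N at first, about 6 N when it lets go, after 9 mm at a place 15 mm behind the lip; hard stop after 19 mm there. It springs back when let go: hold it aside till the front edge is 20 mm up.
- hood (a joint): Hood's angle about its rear hinge, rad. 0 = as found: ajar on its buffers, tilted up 0.14 rad from level, as low as it goes. Grows as the front edge rises; stop at 1.30. 0.02 is the catch's play, then it is solid, and lifting first makes the catch rub; above 0.13 it is free. About 0.5 kg, 5 N to lift at the edge. The stiff hinge holds it above 0.5; lower it may sink.
- hood_lip (a point): Middle of the lower edge of the hood's front lip, 116 mm above the bench as found; moves with the hood. The hood is a sheet 280 mm wide (machine y), 180 mm from hinge to front edge, 4 mm thick; the lip is 4 mm thick, turned down 16 mm below the sheet. Behind the lip it can be lifted by fingers reaching under it, tilted some 25 to 45 degrees.
- hood_bar (a point): Middle of a round steel bar 8 mm thick under the hood, 30 mm behind the lip, along the machine's y between end plates 120 mm to either side; its lower side hangs 6 mm lower than the lip's edge (square to the hood's sheet). The catch hooks over this bar. Moves with the hood.
- hood_hinge (a point): Middle of the hood's hinge line at the machine's rear, 105 mm above the bench; the axis runs along the machine's y. The hood turns about it, its front edge rising and going rearward. The hinge is rigid: a finger wedged under the lip that strays from this arc towards the hinge presses hard at once, so watch the force and yield.
- polish_tin: Bystander: loose upright metal can with a yellow band, 66 mm across, 140 mm tall; origin at the centre of its underside.
- tumbler: Bystander: loose glass tumbler, 64 mm across, 85 mm tall; origin at the centre of its underside.
- glue_bottle: Bystander: loose white plastic bottle, 60 mm across, 130 mm tall; origin at the centre of its underside.
- brass_plate: Bystander: loose engraved brass plate on a wooden backing, 200 x 260 x 22 mm (x, y, z), lying flat; origin at the centre of its underside.
- brush: Bystander: loose hand brush lying on the bench in front of the machine; origin at the centre of its underside.
- burnisher: Bystander: loose round wooden stick 12 mm thick, 170 mm long, lying along its own x axis.
- wax_jar: Bystander: loose amber glass jar with a steel cap, 50 mm across, 45 mm tall, standing to the right of the machine; origin at the centre of its underside.

How it is judged (in metres and radians):
On the way:
1. the hood is lifted free of its safety catch (value of joint hood above 0.18 rad), for 0.1 s.
At the end, for the whole second after the job is handed in: The hood stands open at a joint value above 0.98 rad (64 degrees from level), still (slower than 0.05 rad/s), staying there by itself (value of joint hood above 0.98 rad and velocity of joint hood between -0.05 and 0.05 rad/s); the robot touches nothing.
It fails at once if the robot presses on something with more than 25 N (contact force between any of the fingers, the arm and anything else above 25 N).
It fails at once if the hood is flung open or dropped (faster than 2.5 rad/s) (velocity of joint hood above 2.5 rad/s or velocity of joint hood below -2.5 rad/s).
It fails at once if another thing on the bench is pushed more than 30 mm (distance of any of polish_tin, tumbler, glue_bottle, brass_plate, brush, burnisher, wax_jar from where it was at the start of the episode above 0.03 m).
It also fails if it takes over 58 s, if anything falls off the work surface, if the arm or the gripper's body presses on something with over 40 N, if the wrist force passes 120 N, or if a joint passes its speed limit or range.

ROBOT

A 6-joint arm with a two-finger parallel gripper is mounted at the origin on the work surface. World frame = base frame: x ahead of the robot, y to its left, z up, the work surface at z = 0. Lengths are in m, angles in degrees, forces in N, time in s.
With the tool pointing down it reaches from about 0.35 to 0.875 m from the base axis. Payload 4.2 kg.
Tool frame: the origin (TCP) lies on the front face of the gripper's body, between the roots of the fingers; the fingertips stand finger_overhang ahead of it and the grasp point (between the pads) lies 51 mm ahead of it (finger_overhang is the distance from the TCP to the fingertips, in m); z points along the fingers, y is the line along which they close (so a half turn about z gives the same grasp; the last joint's range is limited). The gripper opens to 87 mm and grips with 3 to 60 N. Pads are 19 mm wide; open, the fingers measure 117 mm over their backs; the gripper's body (75 mm by 190 mm) begins 51 mm behind the grasp point.
Start: joints at [-49.641, 22.042, 0.453, 0, -68.411, -14.817], TCP at [0.269, -0.564, 0.292] pointing down, gripper open.
Joint ranges: [-179.83, 179.83], [-69.29, 118.12], [-61.27, 80.66], [-181.25, 117.63], [-171.15, -9.14], [-177.46, 177.46]. Speed limits (degrees/s): [159.86, 159.86, 180, 180, 180, 180].

INTERFACE

Orientations are given as a 3x3 rotation matrix whose columns are the frame's x, y, z axes.
In Python, from station import sense, capture, camera_model, finish_job, finger_overhang gives the robot as it stands. The module is installed in compiled form; this text tells all that it offers.
- The arm moves only by the tool jog_arm, never from a script. Its argument "rows" is a list that holds one entry, the list of rows, each a list of 4 numbers: the shift along the tool's x, y, z in m, then the turn about the tool's z in rad. A call has 1 to 20 rows; each row shifts and turns the commanded pose from where the row before left it, along the tool's axes as they then stand; what a row does not reach is not made up. A row lasts 1/8 s, in which the tool goes at most 62.5 mm and 10.7 degrees, less where a joint would pass 70% of its speed; a pose out of reach is approached as far as the arm can. A call is refused whole if a number of a shift passes 0.0625 or a number of a turn 0.188, either way. A call with a gripper value outside its range is refused whole. "claw" is the opening, from 0 (shut) to 1 (fully open), set as the call begins (left out, the last holds). The fingers move at their own pace and stop on an object; the grip force is fixed at half the most. Time passes only in rows, so rows that do not move let the fingers close. It gives the time, the measured TCP pose, the force, the opening and the grip force at its end, in the units of the state.
- sense(): the state, without advancing time (a new reading comes with each control period).
- capture(name): name is "scene" or "top"; returns the picture (400x640x3 uint8, red, green, blue); there is no depth.
- camera_model(name): a dict with "fovy" (degrees; the focal length in pixels is half the picture's height over the tangent of half this angle, whatever the lens; pixels are square), "cx", "cy" (the principal point, pixels), "eye" and "rotation" of the camera in the world. Camera axes: x right, y down, z forward; pixel columns grow to the right and rows downward; lengths in m; the calibration is good to about 2 mm. A picture is of the moment at which its call begins. camera_model takes no time and is no camera call.
- finish_job(): hands the job in; it is judged then, once.
The state is a dict: "time_s": time; "joints": joint angles; "joint_velocities": joint speeds; "effort": joint torques, N m; "tcp_pos": TCP position; "ee_rot": TCP orientation; "wrist_force": force on the tool from outside, world axes, zero at the start; "moment": the same for the moment, N m; "gripper_width": opening from 0.0 (shut) to 1.0 (fully open); "gripper_force": force on a finger pad.
Only numpy, scipy, OpenCV 4.12 (cv2) and the standard library are available. Lean on these libraries where they do the work, as an engineer would, in place of code of your own. Each camera call takes 0.05 s, during which the arm holds its last target. There are 200 camera calls.

## Working session

There is one attempt and no reset: what is moved stays moved. The work goes in short steps, Python scripts to look and compute and a tool call to move; the robot and the scene stay as the last step left them, time stands still between calls to the robot, and variables do not carry over. Pictures are saved under pics/ and viewed, at most 10 in all, crops included, and the job is handed in when it is done.

Besides the shell and the picture viewer there is one more tool, called in YAML: its name, and indented under it one key for each argument. jog_arm: Moves the arm, as the interface text tells. Its arguments: {"type":"object","properties":{"rows":{"type":"array"},"claw":{"type":"number"}},"required":["rows"]}

```bash
mkdir -p pics
python3 - <<'E'
from station import *
import cv2,numpy as np
print(finger_overhang if not callable(finger_overhang) else finger_overhang())
for n in("scene","top"):
    im=capture(n); cv2.imwrite(f"pics/{n}0.png",im[:,:,::-1]); m=camera_model(n); print(n,{k:np.round(v,4).tolist() for k,v in m.items()})
s=sense(); print({k:np.round(v,3).tolist() for k,v in s.items()})
E
```

```text
0.0697
scene {'fovy': 43.1151, 'cx': 323.2144, 'cy': 197.064, 'eye': [1.5102, -0.1243, 1.1786], 'rotation': [[0.1113, 0.7287, -0.6758], [0.9938, -0.077, 0.0807], [0.0068, -0.6805, -0.7327]]}
top {'fovy': 56.8299, 'cx': 323.0838, 'cy': 194.144, 'eye': [0.4531, 0.005, 1.1219], 'rotation': [[0.011, -0.9986, 0.0514], [-0.9995, -0.0125, -0.0304], [0.031, -0.051, -0.9982]]}
{'time_s': 0.1, 'joints': [-49.641, 22.085, 0.387, -0.023, -68.411, -14.819], 'joint_velocities': [-0.072, -0.089, 0.213, 0.187, 0.033, 0.024], 'effort': [-0.001, -39.169, 18.793, 4.232, 0.013, -0.0], 'tcp_pos': [0.269, -0.564, 0.291], 'ee_rot': [[-0.902, -0.431, -0.001], [-0.431, 0.902, 0.002], [0.0, 0.002, -1.0]], 'wrist_force': [0.22, 0.213, 0.056], 'moment': [-0.022, -0.063, -0.024], 'gripper_force': 0.0, 'gripper_width': 1.0}
```

View pics/scene0.png

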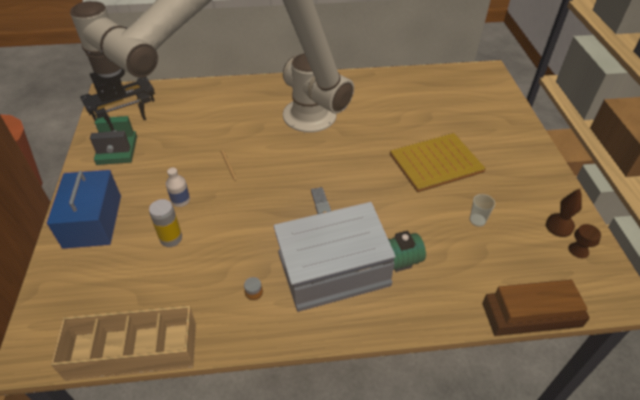

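View pics/top0.png

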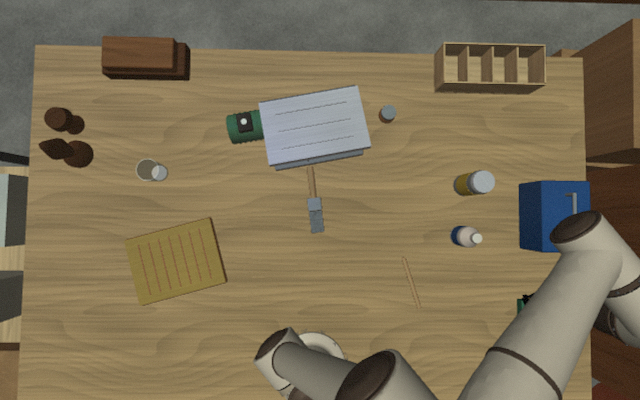

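The scene picture shows the hood (275..392, 207..285) with the motor at (405,248). In the top picture the hood's corners are about (268,165), (371,147), (357,86) and (260,101), and the brush lies at (315,200) in front of it. Next I'll fit the hood's quad and cast rays to find the machine's pose.

```bash
cat > h.py <<'E'
from station import *
import cv2,numpy as np
def ray(n,u,v):
    m=camera_model(n); f=200/np.tan(np.radians(m['fovy']/2))
    d=np.array(m['rotation'])@[(u-m['cx'])/f,(v-m['cy'])/f,1]
    return np.array(m['eye']),d
def onz(n,u,v,z):
    e,d=ray(n,u,v); return e+d*(z-e[2])/d[2]
def proj(n,p):
    m=camera_model(n); f=200/np.tan(np.radians(m['fovy']/2))
    c=np.array(m['rotation']).T@(np.array(p)-m['eye']); return np.round([m['cx']+f*c[0]/c[2],m['cy']+f*c[1]/c[2]],1)
E
python3 - <<'E'
from h import *
im=cv2.imread('pics/top0.png')
for thr in (140,160):
    hsv=cv2.cvtColor(im,cv2.COLOR_BGR2HSV)
    m=((hsv[:,:,2]>thr)&(hsv[:,:,1]<60)).astype(np.uint8)*255
    m[:,:240]=0;m[:,378:]=0;m[:80]=0;m[175:]=0
    c=max(cv2.findContours(m,0,1)[0],key=cv2.contourArea)
    q=cv2.approxPolyDP(cv2.convexHull(c),6,True)[:,0]; print(thr,q.tolist())
    for u,v in q: print(u,v,[onz('top',float(u),float(v),z)[:2].round(3).tolist() for z in (.134,.109)])
for p in [(303,190),(312,165),(317,232),(388,113)]: print(p,onz('top',*p,.02).round(3))
E
```

```text
140 [[357, 85], [370, 145], [268, 164], [258, 103]]
357 85 [[0.803, -0.114], [0.812, -0.117]]
370 145 [[0.639, -0.151], [0.643, -0.155]]
268 164 [[0.583, 0.123], [0.586, 0.126]]
258 103 [[0.748, 0.153], [0.755, 0.157]]
160 [[357, 87], [369, 145], [269, 163], [259, 103]]
357 87 [[0.797, -0.114], [0.806, -0.117]]
369 145 [[0.639, -0.148], [0.643, -0.152]]
269 163 [[0.586, 0.121], [0.589, 0.124]]
259 103 [[0.748, 0.151], [0.755, 0.154]]
(303, 190) [0.521 0.032 0.02 ]
(312, 165) [0.597 0.006 0.02 ]
(317, 232) [ 0.397 -0.012  0.02 ]
(388, 113) [ 0.759 -0.223  0.02 ]
```

jog_arm:
  rows:
    - [[0.03, 0.05, -0.03, 0], [0.03, 0.05, -0.03, 0]]
  claw: 0

```text
time_s: 0.35
tcp_pos: [0.176, -0.5018, 0.3485]
ee_rot: [[-0.902, -0.432, -0.002], [-0.432, 0.902, 0.003], [0.001, 0.003, -1.0]]
wrist_force: [0.1, -1.0, 1.2]
gripper_width: 0.853
gripper_force: 0.0
```

Machine pose: the lip's middle is about (0.611, -0.013) and the yaw is about +11.4°. The jog has no tilt axis, so I'll go out along the machine's azimuth, push to the reach limit, and see whether the arm tilts there.

jog_arm:
  rows:
    - [[-0.051, 0, -0.01, 0], [-0.051, 0, -0.01, 0], [-0.051, 0, -0.01, 0], [-0.051, 0, -0.01, 0], [-0.051, 0, -0.01, 0], [-0.051, 0, -0.01, 0], [-0.051, 0, -0.01, 0], [-0.027, 0.044, 0, 0], [-0.027, 0.044, 0, 0], [-0.027, 0.044, 0, 0], [-0.027, 0.044, 0, 0], [-0.027, 0.044, 0, 0], [-0.027, 0.044, 0, 0], [-0.027, 0.044, 0, 0], [-0.027, 0.044, 0, 0], [-0.027, 0.044, 0, 0], [0, 0, 0, 0.124], [0, 0, 0, 0.124]]

```text
time_s: 2.6
tcp_pos: [0.5472, 0.1145, 0.4186]
ee_rot: [[-0.981, -0.194, -0.002], [-0.194, 0.981, -0.001], [0.002, -0.0, -1.0]]
wrist_force: [-0.7, -0.1, -0.2]
gripper_width: 0.01
gripper_force: 0.0
```

jog_arm:
  rows:
    - [[-0.06, 0, 0, 0], [-0.06, 0, 0, 0], [-0.06, 0, 0, 0], [-0.06, 0, 0, 0], [-0.06, 0, 0, 0], [-0.06, 0, 0, 0], [-0.06, 0, 0, 0]]

```text
time_s: 3.48
tcp_pos: [0.8774, 0.1813, 0.3725]
ee_rot: [[-0.98, -0.197, 0.028], [-0.197, 0.98, 0.001], [-0.028, -0.005, -1.0]]
wrist_force: [0.1, 0.4, -1.6]
gripper_width: 0.005
gripper_force: 0.0
```

```bash
python3 -c "
from station import *
print(sense()['joints'])"
```

```text
[  22.10110851   58.62010778   79.86084512    0.61127166 -109.7108372
 -100.50330697]
```

jog_arm:
  rows:
    - [[-0.06, 0, 0, 0], [-0.06, 0, 0, 0], [-0.06, 0, 0, 0], [-0.06, 0, 0, 0]]

```text
time_s: 3.98
tcp_pos: [0.9379, 0.1926, 0.3317]
ee_rot: [[-0.962, -0.196, 0.191], [-0.194, 0.981, 0.028], [-0.193, -0.011, -0.981]]
wrist_force: [-0.5, 0.4, 0.2]
gripper_width: 0.006
gripper_force: 0.0
```

jog_arm:
  rows:
    - [[0.04, 0, 0, 0], [0.04, 0, 0, 0], [0.04, 0, 0, 0], [0.04, 0, 0, 0]]

```text
time_s: 4.47
tcp_pos: [0.8042, 0.1665, 0.308]
ee_rot: [[-0.962, -0.195, 0.192], [-0.194, 0.981, 0.027], [-0.194, -0.011, -0.981]]
wrist_force: [0.8, 0.6, 0.3]
gripper_width: 0.009
gripper_force: 0.0
```

```bash
python3 -c "
from station import *
print(sense()['joints'])"
```

```text
[  23.78316213   37.3389976    26.64654907    3.22365768  -68.5488467
 -103.35428108]
```

The limit does tilt the tool, and the tilt persists at about 11°. I'll push further to reach about 38°.

jog_arm:
  rows:
    - [[-0.04, 0, -0.04, 0], [-0.04, 0, -0.03, 0], [-0.06, 0, -0.03, 0], [-0.06, 0, 0, 0], [-0.06, 0, 0, 0], [-0.06, 0, 0, 0], [-0.06, 0, 0, 0], [-0.06, 0, 0, 0], [-0.06, 0, 0, 0]]

```text
time_s: 5.6
tcp_pos: [0.9739, 0.2025, 0.3833]
ee_rot: [[-0.891, -0.192, 0.411], [-0.184, 0.981, 0.06], [-0.415, -0.022, -0.91]]
wrist_force: [0.6, 0.8, -0.6]
gripper_width: 0.005
gripper_force: 0.0
```

jog_arm:
  rows:
    - [[-0.06, 0, 0, 0], [-0.06, 0, 0, 0], [-0.06, 0, 0, 0], [-0.06, 0, 0, 0], [-0.06, 0, 0, 0], [-0.06, 0, 0, 0], [-0.06, 0, 0, 0]]

```text
time_s: 6.48
tcp_pos: [1.0151, 0.2127, 0.4448]
ee_rot: [[-0.745, -0.185, 0.641], [-0.162, 0.982, 0.094], [-0.647, -0.034, -0.762]]
wrist_force: [-0.5, 0.6, -0.3]
gripper_width: 0.003
gripper_force: 0.0
```

jog_arm:
  rows:
    - [[-0.06, 0, 0, 0], [-0.06, 0, 0, 0], [0.02, 0, 0, 0]]

```text
time_s: 6.85
tcp_pos: [1.0096, 0.2131, 0.4642]
ee_rot: [[-0.692, -0.182, 0.698], [-0.154, 0.983, 0.103], [-0.705, -0.036, -0.708]]
wrist_force: [1.8, 1.0, -0.2]
gripper_width: 0.003
gripper_force: 0.0
```

```bash
cat >> h.py <<'E'
L=np.array([.611,-.013,.116]); mx=np.array([.980,.198,0]); my=np.array([-.198,.980,0])
def tipm(s=None):
    s=s or sense(); t=np.array(s['tcp_pos'])+.0697*np.array(s['ee_rot'])[:,2]; d=t-L; return np.array([d@mx,d@my,d[2]])
def to(*ws):
    "ws: tip targets in machine coords rel. lip (m); prints tool-frame shifts"
    s=sense(); R=np.array(s['ee_rot']); c=tipm(s); print('tip',c.round(4),'j',np.round(s['joints'],1))
    for w in ws:
        w=np.array(w); d=w-c; t=R.T@(d[0]*mx+d[1]*my+[0,0,d[2]]); print(w,t.round(4),'rows>=',np.linalg.norm(t)/.055); c=w
E
python3 -c "
from h import *
to((-.13,.0,.3),(-.13,-.068,.25),(-.10,-.068,-.04),(-.03,-.068,-.04),(.012,-.068,-.04))"
```

```text
tip [0.4845 0.1401 0.2988] j [  23.    52.3   65.    12.   -59.4 -103.7]
[-0.13  0.    0.3 ] [ 0.4367 -0.1502 -0.4287] rows>= 11.456981320373249
[-0.13  -0.068  0.25 ] [ 0.0362 -0.0661  0.038 ] rows>= 1.5344171527579078
[-0.1   -0.068 -0.04 ] [0.1832 0.011  0.2265] rows>= 5.300854245830306
[-0.03  -0.068 -0.04 ] [-0.0496  0.0012  0.0493] rows>= 1.272475247774332
[ 0.012 -0.068 -0.04 ] [-0.0298  0.0007  0.0296] rows>= 0.763485148664599
```

jog_arm:
  rows:
    - [[0.0364, -0.0125, -0.0357, 0], [0.0364, -0.0125, -0.0357, 0], [0.0364, -0.0125, -0.0357, 0], [0.0364, -0.0125, -0.0357, 0], [0.0364, -0.0125, -0.0357, 0], [0.0364, -0.0125, -0.0357, 0], [0.0364, -0.0125, -0.0357, 0], [0.0364, -0.0125, -0.0357, 0], [0.0364, -0.0125, -0.0357, 0], [0.0364, -0.0125, -0.0357, 0], [0.0364, -0.0125, -0.0357, 0], [0.0364, -0.0125, -0.0357, 0], [0.018, -0.033, 0.019, 0], [0.018, -0.033, 0.019, 0]]

```text
time_s: 8.6
tcp_pos: [0.4589, -0.107, 0.4223]
ee_rot: [[-0.692, -0.182, 0.699], [-0.156, 0.983, 0.102], [-0.705, -0.039, -0.708]]
wrist_force: [0.3, 0.1, -0.3]
gripper_width: 0.002
gripper_force: 0.0
```

```bash
python3 -c "
from h import *
to((-.10,-.068,.06),(-.10,-.068,-.04),(-.03,-.068,-.04),(.012,-.068,-.04)); print(sense()['ee_rot'])"
```

```text
tip [-0.1185 -0.0648  0.2569] j [  5.7 -12.8 -28.1  -3.7 -29.8 -81.8]
[-0.1   -0.068  0.06 ] [0.1258 0.0047 0.1526] rows>= 3.5971510942021743
[-0.1   -0.068 -0.04 ] [0.0705 0.0039 0.0708] rows>= 1.8181818181818186
[-0.03  -0.068 -0.04 ] [-0.0496  0.0011  0.0493] rows>= 1.2724752477743317
[ 0.012 -0.068 -0.04 ] [-0.0298  0.0007  0.0296] rows>= 0.763485148664599
[[-0.69174433 -0.18199012  0.6988343 ]
 [-0.15584358  0.98254164  0.10161057]
 [-0.70512592 -0.0386203  -0.7080296 ]]
```

jog_arm:
  rows:
    - [[0.0315, 0.0012, 0.038, 0], [0.0315, 0.0012, 0.038, 0], [0.0315, 0.0012, 0.038, 0], [0.0315, 0.0012, 0.038, 0], [0.035, 0.002, 0.035, 0], [0.035, 0.002, 0.035, 0], [0, 0, 0, 0]]

```text
time_s: 9.48
tcp_pos: [0.4671, -0.1127, 0.1778]
ee_rot: [[-0.712, -0.178, 0.679], [-0.153, 0.983, 0.098], [-0.686, -0.034, -0.727]]
wrist_force: [0.5, -0.9, 0.5]
gripper_width: 0.005
gripper_force: 0.0
```

```bash
python3 -c "
from h import *
to((-.05,-.068,-.04),(-.03,-.068,-.04),(.012,-.068,-.04))
s=sense();t=np.array(s['tcp_pos'])+.0697*np.array(s['ee_rot'])[:,2]
print(proj('scene',t),proj('top',t),proj('scene',L),proj('top',L))
for n in('scene','top'): cv2.imwrite(f'pics/{n}1.png',capture(n)[:,:,::-1])
a=cv2.imread('pics/scene1.png')[150:310,200:440];b=cv2.imread('pics/top1.png')[70:270,200:440]
cv2.imwrite('pics/c1.png',np.vstack([cv2.resize(a,None,fx=2,fy=2),cv2.resize(b,None,fx=1.3,fy=1.3,dst=None)[:,:480] if 0 else cv2.resize(b[:140],None,fx=2,fy=2)])[:600])"
```

```text
tip [-0.113  -0.0719  0.0111] j [ -7.7   8.2 -31.6 -54.2 -13.4 -21.9]
[-0.05  -0.068 -0.04 ] [-0.0109  0.0069  0.0802] rows>= 1.4763914585715254
[-0.03  -0.068 -0.04 ] [-0.0146  0.0004  0.0137] rows>= 0.3635643565069519
[ 0.012 -0.068 -0.04 ] [-0.0306  0.0008  0.0288] rows>= 0.7634851486645989
[288.3 193.1] [352.9 190.8] [324.4 218.6] [318.9 155.4]
```

View pics/c1.png

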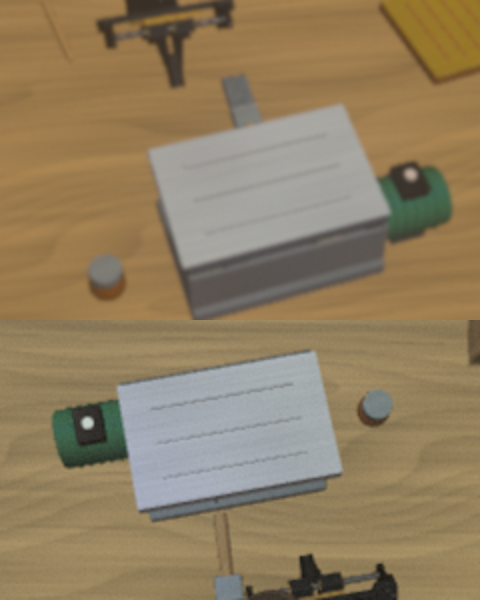

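The crop shows the closed fingers at about (315,565), right of the brush and clear of the hood. The wrist is close to the j5 limit and j4 is swinging, so I'll go down in small steps so that it can flip in free space.

jog_arm:
  rows:
    - [[0.008, 0, 0.008, 0], [0.008, 0, 0.008, 0], [0.008, 0, 0.008, 0], [0, 0, 0, 0]]

```text
time_s: 10.07
tcp_pos: [0.4664, -0.1129, 0.1453]
ee_rot: [[-0.71, -0.182, 0.681], [-0.157, 0.983, 0.1], [-0.687, -0.036, -0.726]]
wrist_force: [0.2, 0.2, -0.2]
gripper_width: 0.006
gripper_force: 0.0
```

```bash
python3 -c "
from h import *
to((-.05,-.068,-.04))"
```

```text
tip [-0.1136 -0.0718 -0.0213] j [-14.1  12.3 -30.4 -68.7 -16.4  -2.4]
[-0.05  -0.068 -0.04 ] [-0.0334  0.0055  0.0571] rows>= 1.2075559506738283
```

jog_arm:
  rows:
    - [[-0.0117, 0.002, 0.0195, 0], [-0.0117, 0.002, 0.0195, 0], [-0.0117, 0.002, 0.0195, 0], [-0.01, 0, 0.0095, 0], [-0.01, 0, 0.0095, 0], [0, 0, 0, 0]]

```text
time_s: 10.82
tcp_pos: [0.5587, -0.0892, 0.1253]
ee_rot: [[-0.71, -0.185, 0.68], [-0.158, 0.982, 0.102], [-0.686, -0.035, -0.726]]
wrist_force: [0.2, -0.6, 0.8]
gripper_width: 0.005
gripper_force: 0.0
```

```bash
python3 -c "
from h import *
to((.013,-.068,-.043),(.013,-.058,-.043))
cv2.imwrite('pics/top2.png',cv2.resize(capture('top')[80:240,220:440,::-1],None,fx=3,fy=3))"
```

```text
tip [-0.0185 -0.0667 -0.0414] j [ -6.6  20.4 -22.4 -65.2 -11.3 -11.3]
[ 0.013 -0.068 -0.043] [-0.0217 -0.0008  0.0228] rows>= 0.5734913890033024
[ 0.013 -0.058 -0.043] [-0.0001  0.01   -0.0003] rows>= 0.18178217825347603
```

View pics/top2.png

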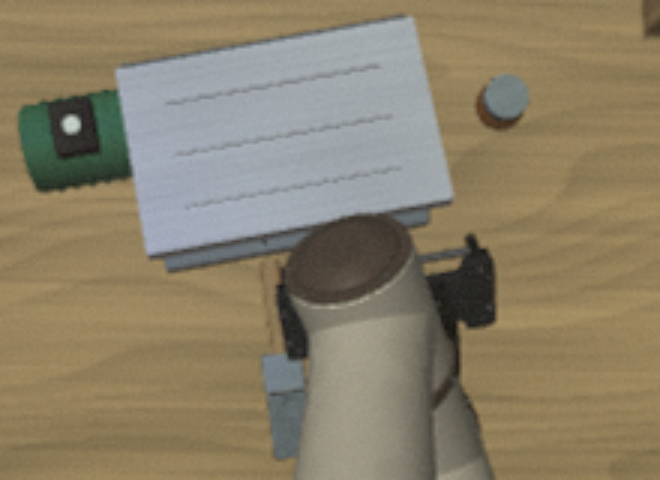

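The top crop shows the gripper in front of the hood at about (385,280), right of centre, and the brush undisturbed. Next I enter under the lip.

jog_arm:
  rows:
    - [[-0.0072, 0, 0.0076, 0], [-0.0072, 0, 0.0076, 0], [-0.0072, 0, 0.0076, 0], [0, 0, 0, 0]]

```text
time_s: 11.38
tcp_pos: [0.5881, -0.0843, 0.1238]
ee_rot: [[-0.71, -0.183, 0.68], [-0.157, 0.982, 0.101], [-0.686, -0.035, -0.726]]
wrist_force: [-0.2, 0.6, -0.5]
gripper_width: 0.006
gripper_force: 0.0
```

```bash
python3 -c "
from h import *
to((.013,-.058,-.043));print(sense()['wrist_force'])"
```

```text
tip [ 0.0113 -0.0679 -0.0428] j [ -3.8  22.4 -20.  -60.3  -9.7 -18.2]
[ 0.013 -0.058 -0.043] [-0.0013  0.0099  0.001 ] rows>= 0.18262947437184415
[-0.1515322   0.6010078  -0.54278764]
```

jog_arm:
  rows:
    - [[0, 0.004, 0, 0], [0, 0.004, 0, 0], [0, 0.004, 0, 0], [0, 0.004, 0, 0], [0, 0, 0, 0]]

```text
time_s: 12.0
tcp_pos: [0.5842, -0.0712, 0.122]
ee_rot: [[-0.708, -0.186, 0.682], [-0.156, 0.982, 0.106], [-0.689, -0.031, -0.724]]
wrist_force: [0.7, 0.6, 0.4]
gripper_width: 0.006
gripper_force: 0.0
```

jog_arm:
  rows:
    - [[0, 0.004, 0, 0], [0, 0.004, 0, 0], [0, 0, 0, 0]]

```text
time_s: 12.38
tcp_pos: [0.5822, -0.0649, 0.1206]
ee_rot: [[-0.706, -0.188, 0.683], [-0.156, 0.982, 0.11], [-0.691, -0.029, -0.722]]
wrist_force: [-0.4, 0.1, -0.2]
gripper_width: 0.006
gripper_force: 0.0
```

```bash
python3 -c "
from h import *
to((.013,-.058,-.043));print(sense()['wrist_force'])"
```

```text
tip [ 0.0096 -0.047  -0.0458] j [ -2.9  22.2 -20.7 -64.2  -9.2 -15. ]
[ 0.013 -0.058 -0.043] [-0.0042 -0.011   0.0006] rows>= 0.21442898748608286
[-0.44104952  0.06266357 -0.19403257]
```

jog_arm:
  rows:
    - [[-0.001, 0.004, 0.0012, 0], [-0.001, 0.004, 0.0012, 0], [-0.001, 0.004, 0.0012, 0], [0, 0, 0, 0]]

```text
time_s: 12.88
tcp_pos: [0.5836, -0.0548, 0.1176]
ee_rot: [[-0.703, -0.192, 0.685], [-0.155, 0.981, 0.116], [-0.694, -0.025, -0.719]]
wrist_force: [0.7, -0.7, -0.1]
gripper_width: 0.006
gripper_force: 0.0
```

jog_arm:
  rows:
    - [[-0.001, 0.004, 0.0012, 0], [-0.001, 0.004, 0.0012, 0], [0, 0, 0, 0]]

```text
time_s: 13.25
tcp_pos: [0.5844, -0.0481, 0.1157]
ee_rot: [[-0.7, -0.195, 0.687], [-0.155, 0.981, 0.12], [-0.697, -0.022, -0.717]]
wrist_force: [-0.3, -0.1, 0.0]
gripper_width: 0.005
gripper_force: 0.0
```

```bash
python3 -c "
from h import *
to((.013,-.058,-.043));print(sense()['wrist_force'])"
```

```text
tip [ 0.0155 -0.0304 -0.0503] j [ -2.4  22.7 -20.4 -68.3  -9.2 -11.2]
[ 0.013 -0.058 -0.043] [-0.0029 -0.0278 -0.0065] rows>= 0.5216560762479044
[-0.31462275 -0.1101137   0.01760836]
```

jog_arm:
  rows:
    - [[-0.001, 0.004, -0.0005, 0], [-0.001, 0.004, -0.0005, 0], [-0.001, 0.004, -0.0005, 0], [0, 0, 0, 0]]

```text
time_s: 13.75
tcp_pos: [0.5818, -0.0386, 0.1163]
ee_rot: [[-0.697, -0.199, 0.689], [-0.154, 0.98, 0.127], [-0.701, -0.018, -0.713]]
wrist_force: [0.7, -0.1, 0.5]
gripper_width: -0.001
gripper_force: 0.0
```

jog_arm:
  rows:
    - [[-0.001, 0.004, -0.0005, 0], [-0.001, 0.004, -0.0005, 0], [0, 0, 0, 0]]

```text
time_s: 14.12
tcp_pos: [0.5802, -0.0323, 0.1165]
ee_rot: [[-0.694, -0.201, 0.691], [-0.154, 0.979, 0.131], [-0.703, -0.016, -0.711]]
wrist_force: [-0.2, -0.2, 0.8]
gripper_width: 0.004
gripper_force: 0.0
```

```bash
python3 -c "
from h import *
to((.013,-.058,-.043));print(sense()['wrist_force'])"
```

```text
tip [ 0.015  -0.0134 -0.0491] j [ -1.7  22.2 -20.8 -71.6  -9.2  -8.4]
[ 0.013 -0.058 -0.043] [-0.0023 -0.0447 -0.0053] rows>= 0.8191044408281956
[-0.2399732  -0.2465588   0.84159707]
```

jog_arm:
  rows:
    - [[-0.001, 0.004, -0.0005, 0], [-0.001, 0.004, -0.0005, 0], [0, 0, 0, 0]]

```text
time_s: 14.5
tcp_pos: [0.5785, -0.0258, 0.1167]
ee_rot: [[-0.692, -0.203, 0.693], [-0.153, 0.979, 0.134], [-0.706, -0.013, -0.708]]
wrist_force: [1.0, 0.2, -0.5]
gripper_width: 0.004
gripper_force: 0.0
```

jog_arm:
  rows:
    - [[-0.001, 0.004, -0.0005, 0], [-0.001, 0.004, -0.0005, 0], [0, 0, 0, 0]]

```text
time_s: 14.88
tcp_pos: [0.5767, -0.0194, 0.1169]
ee_rot: [[-0.689, -0.206, 0.695], [-0.153, 0.979, 0.138], [-0.708, -0.011, -0.706]]
wrist_force: [-0.1, 0.6, 0.0]
gripper_width: 0.004
gripper_force: 0.0
```

```bash
python3 -c "
from h import *
to((.013,-.058,-.043));print(sense()['wrist_force'])"
```

```text
tip [ 0.0145  0.0003 -0.0483] j [ -1.3  21.9 -21.2 -74.5  -9.2  -5.9]
[ 0.013 -0.058 -0.043] [-0.0019 -0.0584 -0.0046] rows>= 1.0652961519717592
[-0.12547208  0.59271642  0.03309542]
```

jog_arm:
  rows:
    - [[-0.001, 0.004, -0.0003, 0], [-0.001, 0.004, -0.0003, 0], [0, 0, 0, 0]]

```text
time_s: 15.25
tcp_pos: [0.5752, -0.0128, 0.1169]
ee_rot: [[-0.687, -0.208, 0.697], [-0.152, 0.978, 0.142], [-0.711, -0.009, -0.703]]
wrist_force: [-0.2, 0.1, -0.2]
gripper_width: 0.007
gripper_force: 0.0
```

jog_arm:
  rows:
    - [[-0.001, 0.004, -0.0003, 0], [-0.001, 0.004, -0.0003, 0], [0, 0, 0, 0]]

```text
time_s: 15.62
tcp_pos: [0.5737, -0.0061, 0.1168]
ee_rot: [[-0.684, -0.21, 0.698], [-0.152, 0.978, 0.145], [-0.713, -0.007, -0.701]]
wrist_force: [-0.6, 1.0, 0.5]
gripper_width: 0.005
gripper_force: 0.0
```

```bash
python3 -c "
from h import *
to((.013,-.058,-.043));print(sense()['wrist_force'])"
```

```text
tip [ 0.0146  0.0144 -0.048 ] j [ -0.9  21.7 -21.6 -77.8  -9.2  -2.8]
[ 0.013 -0.058 -0.043] [-0.0015 -0.0724 -0.0049] rows>= 1.3194328116542375
[-0.55040662  1.02790981  0.52446558]
```

jog_arm:
  rows:
    - [[-0.001, 0.004, -0.0003, 0], [-0.001, 0.004, -0.0003, 0], [0, 0, 0, 0]]

```text
time_s: 16.0
tcp_pos: [0.5725, 0.0002, 0.1169]
ee_rot: [[-0.682, -0.21, 0.701], [-0.151, 0.978, 0.147], [-0.716, -0.006, -0.698]]
wrist_force: [0.2, -2.1, 0.4]
gripper_width: 0.004
gripper_force: 0.8
```

jog_arm:
  rows:
    - [[-0.001, 0.004, -0.0003, 0], [0, 0, 0, 0]]

```text
time_s: 16.25
tcp_pos: [0.5719, 0.0032, 0.1169]
ee_rot: [[-0.68, -0.211, 0.702], [-0.151, 0.977, 0.148], [-0.717, -0.006, -0.697]]
wrist_force: [1.5, -5.1, -1.8]
gripper_width: 0.003
gripper_force: 2.7
```

```bash
python3 -c "
from h import *
to((.013,-.058,-.043));print(sense()['wrist_force'])"
```

```text
tip [ 0.0148  0.024  -0.0477] j [ -0.7  21.5 -21.8 -80.5  -9.1  -0.3]
[ 0.013 -0.058 -0.043] [-0.001 -0.082 -0.005] rows>= 1.4934398699419484
[ 1.53752763 -5.07929535 -1.83334249]
```

Contact: the tongue is at about y = +33 mm in the machine's frame. I'll push it aside by about 10 mm more, watching the force.

jog_arm:
  rows:
    - [[-0.001, 0.004, -0.0003, 0], [-0.0005, 0.002, -0.0003, 0], [0, 0, 0, 0]]

```text
time_s: 16.62
tcp_pos: [0.5713, 0.0072, 0.1169]
ee_rot: [[-0.678, -0.212, 0.704], [-0.151, 0.977, 0.148], [-0.719, -0.006, -0.695]]
wrist_force: [5.8, -10.4, -4.1]
gripper_width: 0.004
gripper_force: 5.1
```

```bash
python3 -c "
from h import *
to((.013,.033,-.043));print(sense()['wrist_force'],sense()['joints'])"
```

```text
tip [ 0.0152  0.0281 -0.0475] j [ -0.7  21.5 -21.9 -81.8  -9.1   0.9]
[ 0.013  0.033 -0.043] [-0.0018  0.0049 -0.0047] rows>= 0.1273937576522787
[  5.79924356 -10.41194504  -4.08630847] [ -0.71012505  21.51678158 -21.87812057 -81.76661712  -9.13774366
   0.94665308]
```

jog_arm:
  rows:
    - [[0, 0, 0, 0], [0, 0, 0, 0]]

```text
time_s: 16.88
tcp_pos: [0.5713, 0.0072, 0.1169]
ee_rot: [[-0.678, -0.212, 0.704], [-0.151, 0.977, 0.148], [-0.719, -0.006, -0.695]]
wrist_force: [4.6, -9.4, -4.8]
gripper_width: 0.003
gripper_force: 5.1
```

```bash
python3 -c "
from h import *
to((.015,.028,-.04));s=sense();print(s['wrist_force'],s['moment'],s['joints'])
i=capture('scene');cv2.imwrite('pics/s3.png',cv2.resize(i[150:320,240:440,::-1],None,fx=3,fy=3))"
```

```text
tip [ 0.0152  0.0281 -0.0475] j [ -0.7  21.5 -21.9 -81.8  -9.1   0.9]
[ 0.015  0.028 -0.04 ] [-0.0052 -0.0001 -0.0054] rows>= 0.1366398535360284
[ 4.59508885 -9.38281192 -4.8093083 ] [-2.47536704  1.2411681  -2.35920541] [ -0.71398218  21.51714772 -21.87724214 -81.76362978  -9.13783974
   0.94327835]
```

View pics/s3.png

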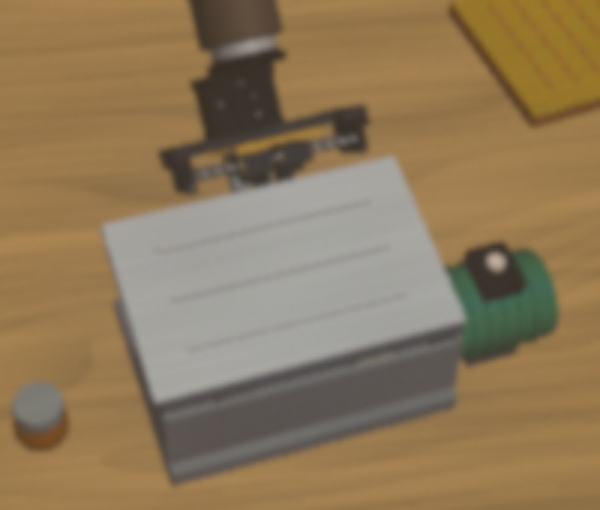

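The scene crop shows the gripper in front of the hood's front edge at (270,160), clear of the sheet and the motor. A normal force of about 10 N means the lever is past its release point. Next I slide the finger deeper and up towards the lip while holding the tongue.

jog_arm:
  rows:
    - [[-0.003, 0, 0, 0], [-0.003, 0, 0, 0], [-0.003, 0, 0, 0], [-0.001, 0, 0, 0]]

```text
time_s: 17.42
tcp_pos: [0.573, 0.0068, 0.1183]
ee_rot: [[-0.679, -0.215, 0.702], [-0.151, 0.977, 0.154], [-0.719, -0.002, -0.695]]
wrist_force: [-2.7, -9.0, -4.6]
gripper_width: 0.008
gripper_force: 3.9
```

```bash
python3 -c "
from h import *
to((.024,.028,-.04),(.024,.028,-.03));s=sense();print(s['wrist_force'],s['joints'])"
```

```text
tip [ 0.0168  0.0278 -0.0462] j [ -0.2  21.5 -21.7 -80.   -9.1  -1.2]
[ 0.024  0.028 -0.04 ] [-0.0095  0.0001  0.0009] rows>= 0.17319377784381904
[ 0.024  0.028 -0.03 ] [-0.0072 -0.     -0.007 ] rows>= 0.18181818181818182
[-2.72096557 -8.985251   -4.60078653] [ -0.23798562  21.48075263 -21.67633005 -79.97889228  -9.14036951
  -1.2014002 ]
```

jog_arm:
  rows:
    - [[-0.003, 0, -0.003, 0], [-0.003, 0, -0.003, 0], [0, 0, 0, 0]]

```text
time_s: 17.8
tcp_pos: [0.5735, 0.0054, 0.1257]
ee_rot: [[-0.674, -0.217, 0.707], [-0.15, 0.976, 0.157], [-0.724, 0.0, -0.69]]
wrist_force: [0.7, -7.7, -4.0]
gripper_width: 0.006
gripper_force: 4.2
```

```bash
python3 -c "
from h import *
to((.024,.028,-.04),(.024,.028,-.03));s=sense();print(s['wrist_force'],s['joints'])"
```

```text
tip [ 0.0173  0.0264 -0.0384] j [  0.2  20.7 -21.7 -78.   -9.1  -3.5]
[ 0.024  0.028 -0.04 ] [-0.0035  0.0014  0.006 ] rows>= 0.12858140936256277
[ 0.024  0.028 -0.03 ] [-0.0072  0.     -0.0069] rows>= 0.18181818181818185
[ 0.74708056 -7.73803412 -3.99130613] [  0.17100403  20.73416156 -21.65925486 -78.03762012  -9.13671694
  -3.50948418]
```

jog_arm:
  rows:
    - [[-0.002, 0.003, -0.002, 0], [-0.003, 0.002, -0.002, 0], [0, 0, 0, 0]]

```text
time_s: 18.18
tcp_pos: [0.5719, 0.0075, 0.1286]
ee_rot: [[-0.671, -0.219, 0.708], [-0.149, 0.976, 0.161], [-0.726, 0.002, -0.688]]
wrist_force: [5.4, -12.2, -9.8]
gripper_width: 0.006
gripper_force: 7.8
```

```bash
python3 -c "
from h import *
to((.024,.030,-.03));s=sense();print(s['wrist_force'],s['joints'])"
```

```text
tip [ 0.0163  0.029  -0.0354] j [  0.4  20.3 -21.8 -77.8  -9.1  -4. ]
[ 0.024  0.03  -0.03 ] [-0.0092  0.0009  0.0019] rows>= 0.1708948878438993
[  5.42348444 -12.16134856  -9.81037731] [  0.44350817  20.33020527 -21.83764931 -77.81570391  -9.13798503
  -3.96749852]
```

jog_arm:
  rows:
    - [[-0.004, 0, -0.002, 0], [0, 0, 0, 0]]

```text
time_s: 18.42
tcp_pos: [0.5718, 0.0071, 0.1307]
ee_rot: [[-0.671, -0.221, 0.708], [-0.149, 0.975, 0.163], [-0.726, 0.004, -0.687]]
wrist_force: [4.2, -10.8, -10.2]
gripper_width: 0.005
gripper_force: 7.4
```

```bash
python3 -c "
from h import *
to((.020,.028,-.025));s=sense();print(s['wrist_force'],s['joints'][4],np.array(s['wrist_force'])@np.array(s['ee_rot']))"
```

```text
tip [ 0.0161  0.0289 -0.0332] j [  0.7  20.1 -21.9 -76.8  -9.1  -5.2]
[ 0.02   0.028 -0.025] [-0.0086 -0.001  -0.0028] rows>= 0.16523510189525184
[  4.21381559 -10.84542554 -10.20584462] -9.139180769446618 [  6.19934553 -11.55353994   8.22329564]
```

jog_arm:
  rows:
    - [[-0.003, -0.0005, -0.002, 0], [-0.003, 0, -0.002, 0], [0, 0, 0, 0]]

```text
time_s: 18.8
tcp_pos: [0.5715, 0.006, 0.1353]
ee_rot: [[-0.669, -0.223, 0.708], [-0.148, 0.975, 0.167], [-0.728, 0.007, -0.686]]
wrist_force: [1.2, -7.8, -10.6]
gripper_width: 0.006
gripper_force: 6.9
```

```bash
python3 -c "
from h import *
to((.020,.028,-.025));s=sense();print(s['wrist_force'],s['joints'][4],np.array(s['wrist_force'])@np.array(s['ee_rot']))"
```

```text
tip [ 0.0157  0.0281 -0.0284] j [  1.1  19.6 -21.9 -74.9  -9.1  -7.5]
[ 0.02   0.028 -0.025] [-0.0054 -0.0001  0.0007] rows>= 0.09974508967670342
[  1.2262331   -7.75203657 -10.56125852] -9.136546924627753 [ 8.01412596 -7.90677541  6.81135726]
```

jog_arm:
  rows:
    - [[-0.004, 0.0005, -0.002, 0], [-0.004, 0.0005, -0.002, 0], [0, 0, 0, 0]]

```text
time_s: 19.18
tcp_pos: [0.5721, 0.0056, 0.1409]
ee_rot: [[-0.667, -0.227, 0.71], [-0.147, 0.974, 0.173], [-0.73, 0.011, -0.683]]
wrist_force: [0.2, -7.3, -10.5]
gripper_width: 0.006
gripper_force: 6.9
```

```bash
python3 -c "
from h import *
to((.020,.028,-.025));s=sense();print(s['wrist_force'],s['joints'][4],np.array(s['wrist_force'])@np.array(s['ee_rot']))
i=capture('scene');cv2.imwrite('pics/s4.png',cv2.resize(i[150:320,240:440,::-1],None,fx=3,fy=3))
a=cv2.imread('pics/s3.png');b=cv2.imread('pics/s4.png');d=cv2.absdiff(a,b).max(2);print([int(d[y:y+60,100:470].mean()) for y in range(150,480,60)])"
```

```text
tip [ 0.0164  0.0279 -0.0227] j [  1.7  19.1 -21.9 -72.8  -9.1 -10. ]
[ 0.02   0.028 -0.025] [-0.0008 -0.0001  0.0042] rows>= 0.07802722140638209
[  0.20538082  -7.31329437 -10.4812369 ] -9.139367493755248 [ 8.59357722 -7.28297413  6.04081958]
[15, 5, 4, 3, 0, 0]
```

View pics/s4.png

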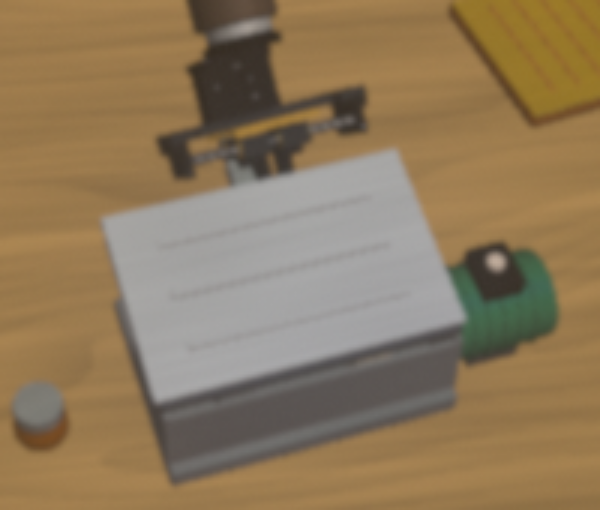

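The front edge rose from y=157 to 149 at its left corner, about 10 mm, so the catch has let go. I'll keep lifting while holding the tongue.

jog_arm:
  rows:
    - [[-0.005, 0.0008, -0.002, 0], [-0.005, 0.0008, -0.002, 0], [0, 0, 0, 0]]

```text
time_s: 19.6
tcp_pos: [0.5733, 0.0056, 0.1476]
ee_rot: [[-0.664, -0.231, 0.711], [-0.146, 0.973, 0.18], [-0.733, 0.015, -0.68]]
wrist_force: [-6.3, -5.5, -6.1]
gripper_width: 0.0
gripper_force: 7.0
```

```bash
python3 -c "
from h import *
to((.020,.028,-.025));s=sense();print(s['wrist_force'],s['joints'][4],np.array(s['wrist_force'])@np.array(s['ee_rot']))"
```

```text
tip [ 0.0177  0.0281 -0.0158] j [  2.4  18.5 -21.9 -70.3  -9.2 -13. ]
[ 0.02   0.028 -0.025] [ 0.0052 -0.0004  0.0079] rows>= 0.1729852939715433
[-6.26348108 -5.54626563 -6.13697595] -9.15826538053395 [ 9.47004978 -4.04297913 -1.27562076]
```

jog_arm:
  rows:
    - [[-0.006, 0.001, -0.001, 0], [-0.006, 0.001, -0.001, 0], [-0.005, 0.0005, -0.002, 0]]

```text
time_s: 19.98
tcp_pos: [0.5765, 0.0055, 0.1566]
ee_rot: [[-0.664, -0.239, 0.709], [-0.145, 0.971, 0.192], [-0.734, 0.025, -0.679]]
wrist_force: [-14.0, -5.7, -4.6]
gripper_width: 0.004
gripper_force: 7.9
```

```bash
python3 -c "
from h import *
to((.020,.028,-.025));s=sense();print(s['wrist_force'],s['joints'],np.array(s['wrist_force'])@np.array(s['ee_rot']))"
```

```text
tip [ 0.0209  0.0283 -0.0067] j [  3.5  17.8 -21.7 -66.1  -9.4 -18.2]
[ 0.02   0.028 -0.025] [ 0.0141 -0.0008  0.0118] rows>= 0.3333354604797769
[-14.03153528  -5.67933444  -4.57687689] [  3.50057708  17.83096262 -21.68465205 -66.05856514  -9.35376026
 -18.1979655 ] [13.49201896 -2.27008326 -7.93087451]
```

jog_arm:
  rows:
    - [[-0.003, 0, -0.005, 0], [-0.004, 0, -0.005, 0], [0, 0, 0, 0]]

```text
time_s: 20.35
tcp_pos: [0.5801, 0.0044, 0.1733]
ee_rot: [[-0.65, -0.244, 0.719], [-0.144, 0.969, 0.199], [-0.746, 0.026, -0.666]]
wrist_force: [-7.3, 0.9, -1.7]
gripper_width: 0.003
gripper_force: 2.9
```

```bash
python3 -c "
from h import *
to((.020,.028,-.025));s=sense();print(s['wrist_force'],s['joints'],np.array(s['wrist_force'])@np.array(s['ee_rot']))
i=capture('scene');cv2.imwrite('pics/s5.png',cv2.resize(i[130:320,240:440,::-1],None,fx=3,fy=3))"
```

```text
tip [0.025  0.0268 0.0109] j [  4.3  16.5 -21.5 -62.7  -9.3 -22.1]
[ 0.02   0.028 -0.025] [0.0301 0.0005 0.0202] rows>= 0.6587979035477989
[-7.32578864  0.91891597 -1.65031283] [  4.29380134  16.4755694  -21.48547477 -62.72434968  -9.34733417
 -22.10117824] [ 5.86385516  2.63502671 -3.98835242]
```

View pics/s5.png

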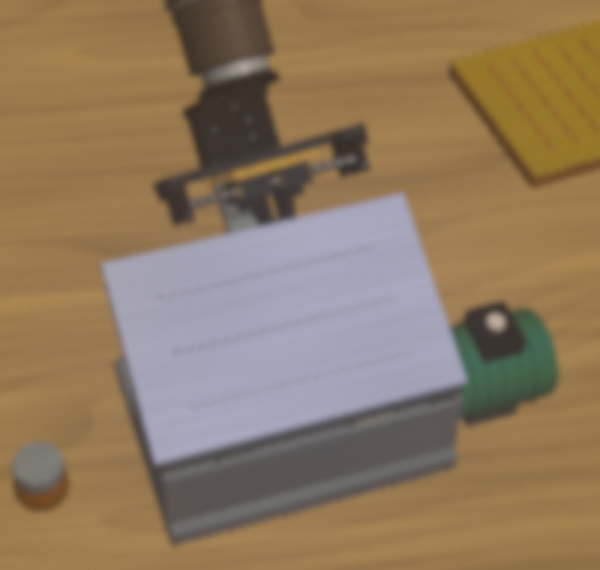

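The front-left corner is now at (403,194) in this crop, up about 7.7 px, and the tip is above the tongue's top. I'll estimate the hood angle from the corner pixel and plan the arc.

```bash
cat >> h.py <<'E'
def lip(q): f=.062+q; return np.array([.178-.1784*np.cos(f),0,-.011+.1784*np.sin(f)])
def corner(q,y=.14,n='scene'):
    p=L+.1785*mx+my*y; p=p+[0,0,-.011]; a=.14+q; p=p-mx*.18*np.cos(a)+[0,0,.18*np.sin(a)]; p=p+.002*(np.sin(a)*mx+[0,0,np.cos(a)])
    return proj(n,p)
E
python3 -c "
from h import *
for q in (0,.1,.2,.25,.3,.5,.8,1,1.1): print(q,corner(q),corner(q,-.14),lip(q).round(3))
print('px',240+403/3,130+194/3,240+397/3,150+149/3,240+394/3,150+157/3)"
```

```text
0 [372.3 203.5] [274.7 226.8] [-0.  0.  0.]
0.1 [373.2 200.2] [274.6 223.6] [0.002 0.    0.018]
0.2 [374.5 197.3] [274.7 220.9] [0.006 0.    0.035]
0.25 [375.2 196. ] [274.8 219.7] [0.008 0.    0.044]
0.3 [375.9 194.9] [275.  218.7] [0.011 0.    0.052]
0.5 [379.6 191.9] [276.  216.2] [0.027 0.    0.084]
0.8 [386.7 192.3] [279.  217.7] [0.062 0.    0.124]
1 [392.3 196.1] [281.9 222.4] [0.091 0.    0.145]
1.1 [395.3 199.1] [283.6 225.9] [0.107 0.    0.153]
px 374.33333333333337 194.66666666666669 372.33333333333337 199.66666666666666 371.33333333333337 202.33333333333334
```

jog_arm:
  rows:
    - [[-0.009, 0, -0.003, 0], [-0.009, 0, -0.003, 0], [-0.009, 0, -0.003, 0], [0, 0, 0, 0]]

```text
time_s: 20.9
tcp_pos: [0.5917, 0.001, 0.197]
ee_rot: [[-0.644, -0.252, 0.722], [-0.143, 0.967, 0.211], [-0.751, 0.033, -0.659]]
wrist_force: [-3.2, 1.8, -1.9]
gripper_width: 0.006
gripper_force: 1.9
```

```bash
python3 -c "
from h import *
to((.03,.027,.03));s=sense();print(s['wrist_force'],s['joints'],np.array(s['wrist_force'])@np.array(s['ee_rot']))"
```

```text
tip [0.0361 0.0219 0.035 ] j [  6.3  15.2 -20.9 -53.7  -9.3 -32.5]
[0.03  0.027 0.03 ] [ 0.0077  0.0052 -0.0009] rows>= 0.17027430910030383
[-3.20606235  1.79259712 -1.90593892] [  6.27681732  15.20022288 -20.92466968 -53.7003778   -9.31022368
 -32.52521251] [ 3.24158522  2.48061977 -0.68080407]
```

jog_arm:
  rows:
    - [[-0.0085, 0, -0.0015, 0], [-0.0085, 0, -0.0015, 0], [-0.0085, 0, -0.0015, 0], [-0.0085, 0, -0.0015, 0], [0, 0, 0, 0]]

```text
time_s: 21.52
tcp_pos: [0.6096, -0.0006, 0.2246]
ee_rot: [[-0.642, -0.258, 0.722], [-0.142, 0.965, 0.22], [-0.753, 0.039, -0.657]]
wrist_force: [-3.5, 2.5, -3.0]
gripper_width: 0.007
gripper_force: 2.0
```

jog_arm:
  rows:
    - [[-0.009, 0, 0, 0], [-0.009, 0, 0, 0], [0, 0, 0, 0]]

```text
time_s: 21.9
tcp_pos: [0.6217, 0.0002, 0.2382]
ee_rot: [[-0.641, -0.259, 0.722], [-0.141, 0.965, 0.221], [-0.754, 0.04, -0.655]]
wrist_force: [-2.1, 2.5, -3.2]
gripper_width: 0.006
gripper_force: 1.7
```

```bash
python3 -c "
from h import *
to((.03,.027,.03));s=sense();print(s['wrist_force'],s['joints'],np.array(s['wrist_force'])@np.array(s['ee_rot']))
i=capture('scene');cv2.imwrite('pics/s6.png',cv2.resize(i[130:320,240:440,::-1],None,fx=3,fy=3))"
```

```text
tip [0.0655 0.0159 0.0766] j [  9.7  14.2 -19.6 -37.1  -9.2 -51.4]
[0.03  0.027 0.03 ] [0.0583 0.0114 0.0046] rows>= 1.083623114518109
[-2.06753229  2.45151363 -3.20441736] [  9.69519088  14.21176078 -19.5993487  -37.13794006  -9.19366477
 -51.4173727 ] [3.39659381 2.77445538 1.14823661]
```

View pics/s6.png

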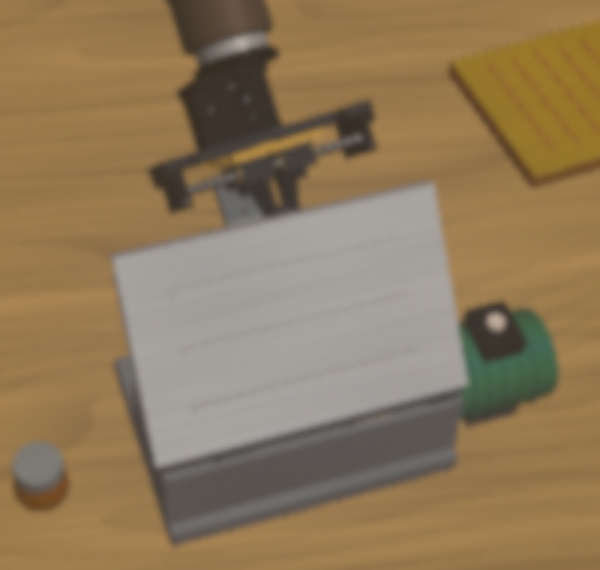

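The front-left corner at (433,183) gives q of about 0.72, where the hinge holds the hood. I'll continue along the arc.

jog_arm:
  rows:
    - [[-0.009, 0, 0.001, 0], [-0.009, 0, 0.002, 0], [-0.009, 0, 0.002, 0], [-0.009, 0, 0.003, 0], [0, 0, 0, 0]]

```text
time_s: 22.58
tcp_pos: [0.6516, 0.0054, 0.2612]
ee_rot: [[-0.639, -0.26, 0.724], [-0.141, 0.965, 0.222], [-0.756, 0.04, -0.653]]
wrist_force: [0.4, -1.3, -0.5]
gripper_width: 0.004
gripper_force: 0.5
```

jog_arm:
  rows:
    - [[-0.009, 0, 0.003, 0], [-0.009, 0, 0.004, 0], [-0.009, 0, 0.004, 0], [0, 0, 0, 0]]

```text
time_s: 23.08
tcp_pos: [0.6769, 0.0123, 0.2736]
ee_rot: [[-0.64, -0.26, 0.723], [-0.141, 0.965, 0.222], [-0.755, 0.04, -0.654]]
wrist_force: [-0.4, -1.1, -1.7]
gripper_width: 0.005
gripper_force: 0.9
```

```bash
python3 -c "
from h import *
to((.03,.027,.03));s=sense();print(s['wrist_force'],s['joints'],np.array(s['wrist_force'])@np.array(s['ee_rot']))
i=capture('scene');cv2.imwrite('pics/s7.png',cv2.resize(i[130:320,240:440,::-1],None,fx=3,fy=3))"
```

```text
tip [0.1221 0.017  0.112 ] j [ 12.5  16.4 -15.7 -21.7  -9.5 -68.6]
[0.03  0.027 0.03 ] [ 0.1221  0.0126 -0.0149] rows>= 2.2483426905384625
[-0.42719655 -1.06715054 -1.69669061] [ 12.45390581  16.36772179 -15.72057762 -21.71361691  -9.52428121
 -68.56449565] [ 1.70562411 -0.98645715  0.56375073]
```

View pics/s7.png

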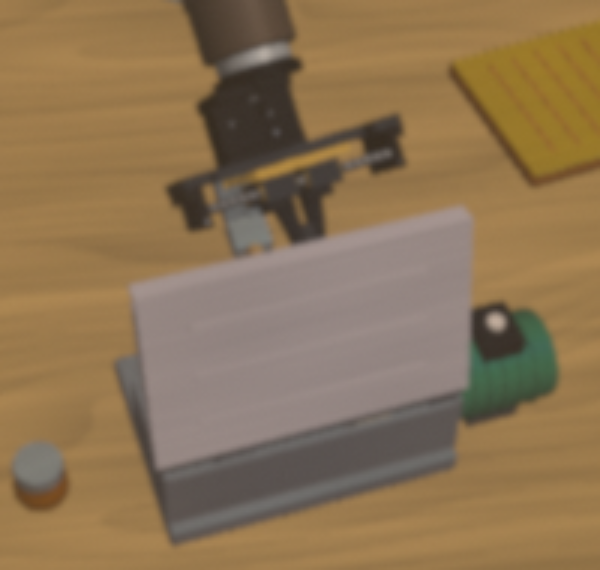

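The corner at (470,208) gives q of about 1.12. I back off normal to the finger, then away.

jog_arm:
  rows:
    - [[0.008, 0, 0, 0], [0.012, 0, 0, 0], [0.02, 0, -0.01, 0], [0.02, 0, -0.025, 0], [0.02, 0, -0.03, 0], [0.02, 0, -0.03, 0], [0, 0, 0, 0], [0, 0, 0, 0]]

```text
time_s: 24.12
tcp_pos: [0.5441, -0.0231, 0.2613]
ee_rot: [[-0.639, -0.261, 0.724], [-0.141, 0.965, 0.223], [-0.756, 0.04, -0.653]]
wrist_force: [-0.3, 0.3, -0.1]
gripper_width: 0.01
gripper_force: 0.0
```

```bash
python3 -c "
from h import *
to((.03,.027,.03));s=sense();print(s['wrist_force'])
i=capture('scene');cv2.imwrite('pics/s8.png',cv2.resize(i[100:320,220:440,::-1],None,fx=2.5,fy=2.5))"
```

```text
tip [-0.0151  0.0086  0.0998] j [  7.8   5.4 -26.6 -37.9 -11.5 -49.6]
[0.03  0.027 0.03 ] [0.0231 0.0126 0.0809] rows>= 1.5472805231538354
[-0.34448971  0.294001   -0.08453638]
```

View pics/s8.png

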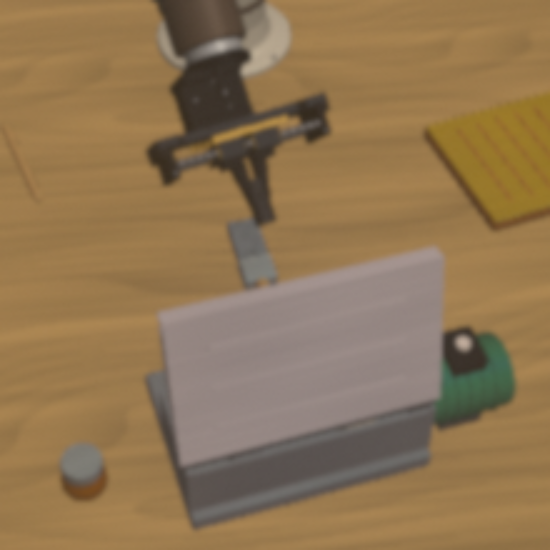

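The hood stays up, with its corner at (440,250), or picture pixel (396,200). The gripper is well clear of it and the brush and plate are where they were. I'm handing in.

```bash
python3 -c "
from station import *
print(finish_job())"
```

```text
the job is handed in; nothing more can be done
None
```

I pushed the catch aside, raised the hood to about 1.1 rad by the camera (about 71° from level), and it stays up by itself with the robot clear. The job is handed in at about 24 s and no verdict came back. The highest force I read was about 17 N, the other things in the last picture look unmoved, and joint 5 sat at its range limit for much of the push and lift, reading up to 0.003° past it.

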